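# Hang the microphone headset over the bench rail

## Task

Tidy the repair bench: pick up the headset that has the microphone arm by the middle of its headband and hang it over the bare steel bar of the rail stand, one ear cup on each side, band across the bar and near the middle of it. Lower it until the band rests on the bar before letting go, and leave it hanging still and upright. Leave the plain headphones, which have no microphone, standing where they are.

Things in the scene. Friction and masses are not known exactly. Their poses are not given: they have to be found in the camera images.
- headset: Rigid headset, 0.13-0.24 kg, upright on two flat-bottomed ear cups; 162 mm wide (y), 161 tall; thin microphone arm reaches 130 mm to +x, low on its -y cup. Origin: centre of underside; z up, y cup to cup, x through the arch, the way the bar must run (either way round). Cups 60 deep (x), 70 tall, gap 92.
- band (a point): Middle of the underside of the headband, 135 mm above the headset's origin, same axes. Here the band is a straight padded block 30 mm wide (x), 52 long (y), 26 thick upward. Grip it from above across the 30 mm, 10 to 30 N. The bar comes to lie right under it, so keep the fingertips above its underside. This point must come to rest on top of the bar.
- bar_mid (a point): Top of the rail stand's bar at its middle, 165 mm above the table. Stand fixed. Bar: bare round steel, 16 mm in diameter, 270 long, level, along this point's y axis (z up). Two posts 14 mm thick carry it from below, 124 mm either side of the middle, on feet 130 (x) by 30 by 8 mm; nothing rises above the bar.
- headphones: Bystander: plain headphones of the same kind and width, standing likewise, but with a thinner band (24 mm wide, 14 thick, top at 149) and no microphone arm. Leave it alone. Origin: centre of the underside, axes as the headset's.

How it is judged:
On the way:
1. The headset, still held, is lowered over the bar until its band is within 20 mm of resting on it (z of band in the frame of bar_mid between -0.012 and 0.02 m and x of band in the frame of bar_mid between -0.025 and 0.025 m and y of band in the frame of bar_mid between -0.1 and 0.1 m and contact force between the fingers and headset above 0.3 N), for 0.05 s.
At the end, for the whole second after the job is handed in: Headset at rest; mid band underside within 25 mm sideways of the bar, 12 mm below to 15 mm above its top, 90 mm along from its middle; band across the bar within 20 degrees, headset upright within 17 degrees; plain headphones upright (11 degrees) within 25 mm of their start (z of band in the frame of bar_mid between -0.012 and 0.015 m and x of band in the frame of bar_mid between -0.025 and 0.025 m and y of band in the frame of bar_mid between -0.09 and 0.09 m and angle between the x axis of headset and the y axis of bar_mid, either way round below 0.35 rad and angle between headset's own z axis and vertical below 0.3 rad and linear speed of headset below 0.03 m/s and angular speed of headset below 0.3 rad/s and distance of headphones from where it was at the start of the episode below 0.025 m and angle between headphones's own z axis and vertical below 0.2 rad); the robot touches nothing.
It fails at once if The plain headphones are knocked over or moved by more than 40 mm (distance of headphones from where it was at the start of the episode above 0.04 m or angle between headphones's own z axis and vertical above 0.6 rad).
It also fails if it takes over 42 s, if anything falls off the work surface, if the arm or the gripper's body presses on something with over 40 N, if the wrist force passes 120 N, or if a joint passes its speed limit or range.

## Robot

A 6-joint arm with a two-finger parallel gripper is mounted at the origin on the work surface. World frame = base frame: x ahead of the robot, y to its left, z up, the work surface at z = 0. Lengths are in m, angles in rad, forces in N, time in s.
With the tool pointing down it reaches from about 0.325 to 0.9 m from the base axis. Payload 3.5 kg.
Tool frame: the origin (TCP) lies at the very end of the fingers, on their centre line; the grasp point (between the pads) lies 19 mm behind it (grip_point_offset is the distance from the TCP to the grasp point, in m); x points along the fingers, y is the direction in which the jaws open and shut, and the axes are right-handed (so a half turn about x gives the same grasp; the last joint's range is limited). The gripper opens to 85 mm and grips with 20 to 120 N. Pads are 22 mm wide; open, the fingers measure 114 mm over their backs; the gripper's body (76 mm by 85 mm) begins 54 mm behind the grasp point. The pads swing forward as they close: fully open they stand 13 mm farther back than shut.
Start: joints at [-1.315, 0.276, -0.026, 1.268, 0, 1.467], TCP at [0.219, -0.585, 0.231] pointing down, gripper open.
Joint ranges: [-3.12, 3.12], [-0.85, 1.88], [-1.08, 1.24], [-1.95, 2.15], [-1.57, 1.53], [-3.14, 3.14]. Speed limits (rad/s): [2.57, 2.57, 3.14, 3.14, 3.14, 3.14].

## Interface

Orientations are given as a rotation vector (axis times angle).
In Python, from workcell import * gives the robot as it stands.
- The arm moves only by the tool apply_moves, never from a script. Its argument "rows" is a list of rows, each a list of 3 entries, a list of its own where there are three numbers: the shift along the tool's x, y, z in units of 0.12 m (1.0 is 0.12 m), then the turn, a rotation vector about the tool's x, y, z in units of 180 degrees (1.0 is 180 degrees), then the closure, from 0 (fully open) to 1 (shut). In form: [[[dx, dy, dz], [rx, ry, rz], gripper], ...]. A call has 1 to 20 rows; each row is the pose to reach, as a shift and turn from the pose commanded when the call began, along the tool's axes at that moment, turning the shorter way round; what a row does not reach only later rows make up. A row lasts 1/12 s, in which the tool goes at most 41.7 mm and 7.16 degrees, less where a joint would pass 70% of its speed; a pose out of reach is approached as far as the arm can. A call with a number of a shift or a turn outside -1 to 1 is refused whole. A call with a gripper value outside its range is refused whole. The fingers move at their own pace and stop on an object; "force" is the grip in N (left out, the last holds). Time passes only in rows, so rows that repeat a pose let the fingers close. It gives the time, the measured TCP pose, the force and the opening at its end, in the units of the state.
- get_state(): the state, without advancing time (a new reading comes with each control period).
- read_camera(name): name is "scene" or "top" or "wrist"; returns a dict with "pixels" (384x512x3 uint8, red, green, blue), "z_map" (384x512 float32, m along the optical axis (not along the pixel's ray), 0 where there is no reading), "mtx" (3x3 intrinsics, pixels), "extrinsics" (4x4, takes a point from camera to world coordinates); the wrist camera has in their place "tool_from_camera" (4x4, takes a point from camera to tool coordinates, whose origin is the TCP and whose axes are the tool frame's). Camera axes: x right, y up, looking along -z (the intrinsics and any distortion apply to the point x, -y, -z); pixel columns grow to the right and rows downward; lengths in m; the calibration is good to about 2 mm. The wrist camera is an equidistant fisheye: a pixel r from the principal point sees the ray r / f radians off the axis. A picture is of the moment at which its call begins: read the wrist's pose just before it.
- job_done(): hands the job in, once; it reports no verdict.
The state is a dict: "clock": time; "joint_pos": joint angles; "qd": joint speeds; "tau": joint torques, N m; "tool_pos": TCP position; "eef_rot": TCP orientation; "contact_force": force on the tool from outside, world axes, zero at the start; "moment": the same for the moment, N m; "gripper_width": finger opening in m.
Only numpy, scipy, OpenCV 4.12 (cv2) and the standard library are available. Lean on these libraries where they do the work, as an engineer would, in place of code of your own. Each camera call takes 0.05 s, during which the arm holds its last target.

## Working session

There is one attempt and no reset: what is moved stays moved. The work goes in short steps, Python scripts to look and compute and a tool call to move; the robot and the scene stay as the last step left them, time stands still between calls to the robot, and variables do not carry over. Pictures are saved under pics/ and viewed, and the job is handed in when it is done.

Besides the shell and the picture viewer there is one more tool, called as name(argument=value, ...) on one line, values as JSON. apply_moves: Moves the arm, as the interface text tells. Its arguments: {"type":"object","properties":{"rows":{"type":"array","items":{"type":"array"}},"force":{"type":"number"}},"required":["rows"]}

```bash
mkdir -p pics; ls; cat > h.py <<'E'
from workcell import *
import numpy as np, cv2
def cloud(r):
    K=r["mtx"];z=r["z_map"];v,u=np.mgrid[0:z.shape[0],0:z.shape[1]]
    P=np.stack([(u-K[0,2])/K[0,0]*z,-(v-K[1,2])/K[1,1]*z,-z],-1)
    T=r["extrinsics"];W=P@T[:3,:3].T+T[:3,3]
    W[z<=0]=np.nan
    return W
E
python3 - <<'E'
from h import *
s=get_state();print(s)
for n in("top","scene"):
    r=read_camera(n);cv2.imwrite(f"pics/{n}0.png",r["pixels"][:,:,::-1]);np.savez(f"{n}0.npz",**r)
    print(n,[k for k in r],r["mtx"],r["extrinsics"])
E
```

```text
pics
{'clock': 0.0, 'joint_pos': array([-1.31541672e+00,  2.77177133e-01, -2.78669830e-02,  1.26801807e+00,
       -4.60636878e-06,  1.46740329e+00]), 'qd': array([ 8.88382174e-04, -8.49331146e-04, -4.64455934e-04,  1.04554403e-03,
        2.84275643e-06, -1.23839701e-03]), 'tau': array([-7.54199009e-04, -4.45500505e+01,  2.95210648e+01,  1.63874432e-02,
       -4.19646585e-04, -3.86252012e-06]), 'tool_pos': array([ 0.21924959, -0.58445239,  0.23013886]), 'eef_rot': array([ 2.02669145,  0.36987096, -2.02705527]), 'contact_force': array([ 0.58511946,  0.92557039, -0.36273819]), 'moment': array([ 0.03028887, -0.00623253,  0.03889654]), 'gripper_width': 0.08567605259747588}
top ['pixels', 'z_map', 'mtx', 'extrinsics'] [[390.26426986   0.         254.08755265]
 [  0.         390.26426986 190.7729786 ]
 [  0.           0.           1.        ]] [[-0.02999575  0.99590963 -0.08523068  0.48704446]
 [-0.99944334 -0.0311291  -0.01199935 -0.00957293]
 [-0.01460342  0.08482331  0.99628899  1.08770751]
 [ 0.          0.          0.          1.        ]]
scene ['pixels', 'z_map', 'mtx', 'extrinsics'] [[389.56040033   0.         262.57120287]
 [  0.         389.56040033 191.75816088]
 [  0.           0.           1.        ]] [[ 0.39306324 -0.75235433  0.52864378  1.02372401]
 [ 0.91937798  0.33135687 -0.21200649 -0.19143446]
 [-0.01566574  0.56935541  0.82194221  0.80043837]
 [ 0.          0.          0.          1.        ]]
```

View pics/top0.png

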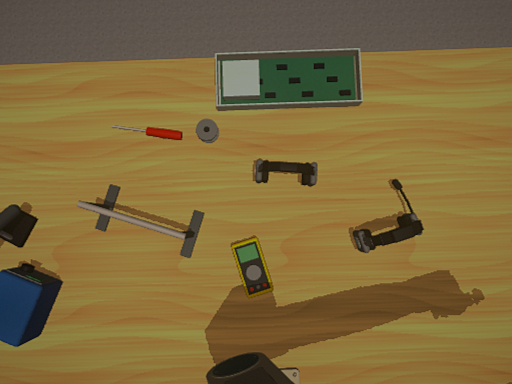

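View pics/scene0.png

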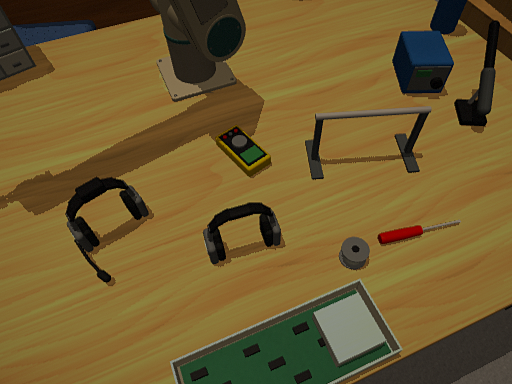

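The top view shows the headset at about (388,232), with its mic tip at (397,185). The plain headphones are at (286,171), and the bar runs from (80,204) to (190,237).

```bash
python3 - <<'E'
from h import *
W={}
for n in("top","scene"):
    r=dict(np.load(n+"0.npz"));W[n]=cloud(r)
def line(P):
    c=P[:,:2].mean(0);u,s,v=np.linalg.svd(P[:,:2]-c,full_matrices=False);return c,v[0],(P[:,:2]-c)@v[0],(P[:,:2]-c)@v[1]
boxes={"top":{"hs":(345,440,170,260),"hp":(245,325,150,195),"bar":(70,200,190,255)},
"scene":{"hs":(60,150,165,285),"hp":(195,285,195,268),"bar":(305,440,100,185)}}
for n in W:
  for k,(a,b,c,d) in boxes[n].items():
    P=W[n][c:d,a:b].reshape(-1,3);P=P[~np.isnan(P[:,0])]
    lo,hi={"hs":(.148,.19),"hp":(.14,.17),"bar":(.155,.19)}[k]
    Q=P[(P[:,2]>lo)&(P[:,2]<hi)]
    c0,v,t,w=line(Q)
    print(n,k,len(Q),"zmax",np.percentile(Q[:,2],[50,90,99]).round(4),"c",c0.round(4),"ax",v.round(3),np.degrees(np.arctan2(v[1],v[0])).round(1),"t",np.percentile(t,[1,99]).round(4),"w",np.percentile(w,[1,99]).round(4),"mid",(c0+v*np.mean(np.percentile(t,[1,99]))).round(4))
    if k!="bar":
      Q=P[(P[:,2]>.012)&(P[:,2]<.19)]
      c0,v,t,w=line(Q)
      print("   all",len(Q),"c",c0.round(4),"t",np.percentile(t,[1,99]).round(4),"w",np.percentile(w,[1,99]).round(4),v.round(3))
E
```

```text
top hs 337 zmax [0.1611 0.1635 0.1648] c [ 0.4553 -0.342 ] ax [-0.288  0.958] 106.7 t [-0.031  0.028] w [-0.0153  0.0141] mid [ 0.4557 -0.3435]
   all 1410 c [ 0.4662 -0.3366] t [-0.1136  0.0811] w [-0.0768  0.0426] [-0.584  0.812]
top hp 359 zmax [0.1481 0.1512 0.1533] c [ 0.6241 -0.0833] ax [-0.107 -0.994] -96.2 t [-0.0441  0.0445] w [-0.0116  0.0123] mid [ 0.6241 -0.0836]
   all 982 c [ 0.6209 -0.0818] t [-0.0787  0.0812] w [-0.0255  0.0304] [-0.101 -0.995]
top bar 759 zmax [0.1644 0.167  0.1693] c [0.507  0.2938] ax [-0.321 -0.947] -108.8 t [-0.1325  0.1318] w [-0.0073  0.0082] mid [0.5072 0.2942]
scene hs 416 zmax [0.1605 0.1624 0.1637] c [ 0.4611 -0.3446] ax [ 0.269 -0.963] -74.4 t [-0.0287  0.0272] w [-0.0116  0.018 ] mid [ 0.4609 -0.3438]
   all 2393 c [ 0.4763 -0.3516] t [-0.0886  0.0912] w [-0.0907  0.0466] [-0.489  0.872]
scene hp 489 zmax [0.1477 0.1503 0.1515] c [ 0.6273 -0.084 ] ax [-0.098 -0.995] -95.6 t [-0.043   0.0407] w [-0.0105  0.0135] mid [ 0.6274 -0.0829]
   all 1858 c [ 0.6331 -0.0861] t [-0.0808  0.0782] w [-0.0216  0.0298] [-0.091 -0.996]
scene bar 738 zmax [0.1628 0.1655 0.1668] c [0.5102 0.2927] ax [-0.321 -0.947] -108.8 t [-0.1331  0.1309] w [-0.0085  0.0053] mid [0.5106 0.2937]
```

```bash
cat >> h.py <<'E'
from scipy.spatial.transform import Rotation as R
def rel(p,jaw_deg,tilt=0):
    """tool-frame shift (0.12 units) and turn (180deg units) to TCP p, pointing down, tool y at yaw jaw_deg (world)"""
    s=get_state();A=R.from_rotvec(s["eef_rot"]);M=A.as_matrix()
    out=[]
    for j in (jaw_deg,jaw_deg+180):
        a=np.radians(j);y=np.array([np.cos(a),np.sin(a),0]);x=np.array([0,0,-1.])
        T=R.from_matrix(np.stack([x,y,np.cross(x,y)],1))
        rv=(A.inv()*T).as_rotvec()/np.pi
        out.append(rv)
    d=M.T@(np.array(p)-s["tool_pos"])/.12
    print("t",round(s["clock"],2),"tcp",s["tool_pos"].round(4),"yaw",np.degrees(np.arctan2(M[1,1],M[0,1])).round(2),"xax",M[:,0].round(4),"w",round(s["gripper_width"],4),"q",s["joint_pos"].round(3),"F",s["contact_force"].round(1))
    print("shift",d.round(4),"turns",out[0].round(4),out[1].round(4)); print("M",M.round(3).tolist())
E
python3 -c "
from h import *
rel([.4575,-.3432,.24],16)"
```

```text
t 0.1 tcp [ 0.2193 -0.5845  0.2303] yaw -69.44 xax [-5.e-04  2.e-03 -1.e+00] w 0.0853 q [-1.315  0.277 -0.028  1.268  0.     1.467] F [ 0.1 -0.3  0.9]
shift [-0.0781 -1.1859 -2.5648] turns [-0.4747 -0.0006  0.0005] [5.253e-01 5.000e-04 6.000e-04]
M [[-0.0, 0.351, -0.936], [0.002, -0.936, -0.351], [-1.0, -0.002, -0.0]]
```

apply_moves(rows=[[[-0.1,-0.2,-0.3],[0,0,0],0],[[-0.1,-0.4,-0.6],[0,0,0],0],[[-0.1,-0.6,-0.9],[0,0,0],0],[[-0.1,-0.6,-1.0],[0,0,0],0]])

```text
clock: 0.43
tool_pos: [0.3075, -0.4707, 0.2429]
eef_rot: [2.027, 0.374, -2.026]
contact_force: [-0.3, 0.8, -0.3]
gripper_width: 0.0857
```

apply_moves(rows=[[[0,-0.2,-0.3],[0,0,0],0],[[0,-0.4,-0.6],[0,0,0],0],[[0,-0.6,-0.9],[0,0,0],0],[[0,-0.6,-1.0],[0,0,0],0]])

```text
clock: 0.77
tool_pos: [0.3945, -0.361, 0.2428]
eef_rot: [2.025, 0.375, -2.026]
contact_force: [0.1, 0.1, 0.6]
gripper_width: 0.0856
```

apply_moves(rows=[[[0,0,-0.3],[-0.04,0,0],0],[[0,0,-0.56],[-0.08,0,0],0],[[0,0,-0.56],[-0.12,0,0],0],[[0,0,-0.56],[-0.16,0,0],0],[[0,0,-0.56],[-0.2,0,0],0],[[0,0,-0.56],[-0.24,0,0],0],[[0,0,-0.56],[-0.28,0,0],0],[[0,0,-0.56],[-0.32,0,0],0],[[0,0,-0.56],[-0.36,0,0],0],[[0,0,-0.56],[-0.4,0,0],0],[[0,0,-0.56],[-0.44,0,0],0],[[0,0,-0.56],[-0.475,0,0],0],[[0,0,-0.56],[-0.475,0,0],0]])

```text
clock: 1.85
tool_pos: [0.4562, -0.3422, 0.2427]
eef_rot: [0.999, 1.331, -0.999]
contact_force: [-0.8, -0.4, 0.0]
gripper_width: 0.0851
```

```bash
python3 - <<'E'
from h import *
rel([.4575,-.3432,.139],16)
r=read_camera("wrist");cv2.imwrite("pics/wrist1.png",r["pixels"][:,:,::-1]);np.savez("wrist1.npz",**r)
print(r["mtx"],r["tool_from_camera"],r.keys())
E
```

```text
t 1.85 tcp [ 0.4562 -0.3422  0.2427] yaw 16.17 xax [-9.e-04  8.e-04 -1.e+00] w 0.0851 q [-0.757  0.175 -0.13   1.267  0.     0.532] F [-0.8 -0.4  0. ]
shift [0.8643 0.0085 0.012 ] turns [ 0.0009 -0.0003  0.0002] [-9.991e-01 -3.000e-04 -5.000e-04]
M [[-0.001, 0.96, 0.278], [0.001, 0.278, -0.96], [-1.0, -0.001, -0.001]]
[[297.31863964   0.         255.12649984]
 [  0.         297.31863964 193.83594939]
 [  0.           0.           1.        ]] [[ 1.07697357e-03  2.72703254e-01 -9.62097591e-01 -1.43188359e-01]
 [ 9.99999028e-01 -1.14596024e-03  7.94582011e-04  7.77324699e-05]
 [-8.85840484e-04 -9.62097512e-01 -2.72704223e-01 -6.90645355e-02]
 [ 0.00000000e+00  0.00000000e+00  0.00000000e+00  1.00000000e+00]] dict_keys(['pixels', 'z_map', 'mtx', 'tool_from_camera'])
```

View pics/wrist1.png

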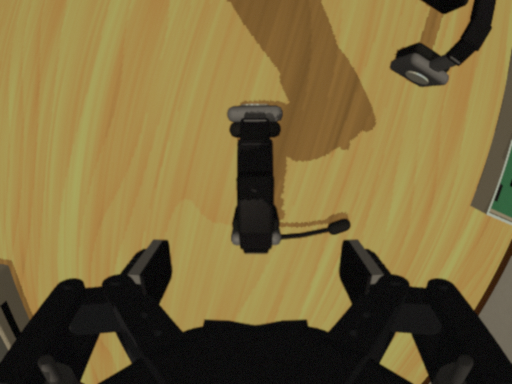

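The wrist view shows the band centred at column ≈256 and vertical, so the jaws are aligned with it. The mic is at (340,227). I'll measure the block through the wrist depth.

```bash
cat >> h.py <<'E'
def wcloud(r,s):
    K=r["mtx"];z=r["z_map"];v,u=np.mgrid[0:z.shape[0],0:z.shape[1]]
    a=(u-K[0,2])/K[0,0];b=(v-K[1,2])/K[1,1];th=np.hypot(a,b);k=np.tan(np.minimum(th,1.5))/np.maximum(th,1e-9)
    P=np.stack([a*k*z,-b*k*z,-z],-1);T=r["tool_from_camera"];Q=P@T[:3,:3].T+T[:3,3]
    W=Q@R.from_rotvec(s["eef_rot"]).as_matrix().T+s["tool_pos"];W[z<=0]=np.nan;return Q,W
E
python3 - <<'E'
from h import *
s=get_state();r=dict(np.load("wrist1.npz"));Q,W=wcloud(r,s)
m=np.zeros(W.shape[:2],bool);m[90:260,220:300]=1
z=W[...,2]
print("table",np.nanmedian(z[60:90,240:270]))
for lo in(.12,.15,.155):
    k=m&(z>lo)&(z<.18);P=W[k];q=Q[k]
    c=P[:,:2].mean(0);v=np.linalg.svd(P[:,:2]-c,full_matrices=False)[2][0]
    print(lo,k.sum(),"z",np.percentile(P[:,2],[50,95]).round(4),"world",c.round(4),"dir",np.degrees(np.arctan2(v[1],v[0])).round(1),"tool y",np.percentile(q[:,1],[2,50,98]).round(4),"tool z",np.percentile(q[:,2],[2,50,98]).round(4))
E
```

```text
table 0.0005933423776573465
0.12 4427 z [0.158  0.1624] world [ 0.4543 -0.3362] dir -73.4 tool y [-0.0143 -0.0002  0.0141] tool z [-0.054  -0.0093  0.0551]
0.15 2330 z [0.1614 0.1626] world [ 0.4567 -0.3437] dir -74.1 tool y [-0.0141 -0.0002  0.0143] tool z [-0.0216  0.0011  0.0279]
0.155 2283 z [0.1614 0.1626] world [ 0.4568 -0.3442] dir -74.3 tool y [-0.0141 -0.0002  0.0143] tool z [-0.0213  0.0014  0.0279]
```

Everything agrees: top at 0.161, width 28–30 mm, length about 50 mm. I'll lower and grip.

apply_moves(rows=[[[0.2,0,0.02],[0,0,0],0],[[0.4,0,0.02],[0,0,0],0],[[0.55,0,0.02],[0,0,0],0],[[0.68,0,0.02],[0,0,0],0],[[0.78,0,0.02],[0,0,0],0],[[0.855,0,0.02],[0,0,0],0],[[0.855,0,0.02],[0,0,0],0],[[0.855,0,0.02],[0,0,0],0]], force=25)

```text
clock: 2.57
tool_pos: [0.4571, -0.3447, 0.1406]
eef_rot: [1.001, 1.329, -1.001]
contact_force: [0.5, -0.5, -0.2]
gripper_width: 0.0852
```

```bash
python3 - <<'E'
from h import *
rel([.4573,-.3435,.14],16)
r=read_camera("wrist");cv2.imwrite("pics/wrist2.png",r["pixels"][:,:,::-1])
E
```

```text
t 2.57 tcp [ 0.4571 -0.3447  0.1406] yaw 16.01 xax [-4.e-04  4.e-04 -1.e+00] w 0.0852 q [-0.759  0.248 -0.263  1.06   0.     0.532] F [ 0.5 -0.5 -0.2]
shift [ 0.0051  0.0041 -0.0095] turns [ 0.0001 -0.0001  0.0001] [-9.999e-01 -1.000e-04 -2.000e-04]
M [[-0.0, 0.961, 0.276], [0.0, 0.276, -0.961], [-1.0, -0.0, -0.0]]
```

View pics/wrist2.png

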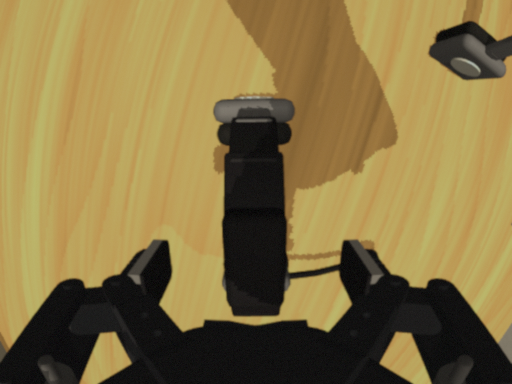

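The block sits between the open fingers at column ≈256. Closing now.

apply_moves(rows=[[[0,0,0],[0,0,0],1],[[0,0,0],[0,0,0],1],[[0,0,0],[0,0,0],1],[[0,0,0],[0,0,0],1],[[0,0,0],[0,0,0],1],[[0,0,0],[0,0,0],1],[[0,0,0],[0,0,0],1],[[0,0,0],[0,0,0],1],[[0,0,0],[0,0,0],1],[[0,0,0],[0,0,0],1],[[0,0,0],[0,0,0],1],[[0,0,0],[0,0,0],1]], force=25)

```text
clock: 3.62
tool_pos: [0.4574, -0.3451, 0.1413]
eef_rot: [1.0, 1.328, -1.001]
contact_force: [-1.1, 0.6, 5.1]
gripper_width: 0.0293
```

apply_moves(rows=[[[-0.02,0,0],[0,0,0],1],[[-0.06,0,0],[0,0,0],1],[[-0.12,0,0],[0,0,0],1],[[-0.18,0,0],[0,0,0],1],[[-0.24,0,0],[0,0,0],1],[[-0.28,0,0],[0,0,0],1],[[-0.3,0,0],[0,0,0],1],[[-0.3,0,0],[0,0,0],1],[[-0.3,0,0],[0,0,0],1]])

```text
clock: 4.37
tool_pos: [0.4573, -0.3449, 0.1769]
eef_rot: [1.0, 1.329, -1.0]
contact_force: [-0.2, 0.6, -1.4]
gripper_width: 0.0293
```

```bash
python3 - <<'E'
from h import *
rel([.4573,-.3435,.35],16)
r=read_camera("scene");cv2.imwrite("pics/scene2.png",r["pixels"][:,:,::-1])
r=read_camera("wrist");cv2.imwrite("pics/wrist3.png",r["pixels"][:,:,::-1])
E
```

```text
t 4.37 tcp [ 0.4573 -0.3449  0.1769] yaw 16.06 xax [ 3.e-04 -2.e-04 -1.e+00] w 0.0293 q [-0.759  0.219 -0.219  1.133  0.     0.532] F [-0.2  0.6 -1.4]
shift [-1.4427  0.0037 -0.0104] turns [ 0.0003  0.0001 -0.0001] [-9.997e-01  1.000e-04  1.000e-04]
M [[0.0, 0.961, 0.277], [-0.0, 0.277, -0.961], [-1.0, 0.0, 0.0]]
```

View pics/scene2.png

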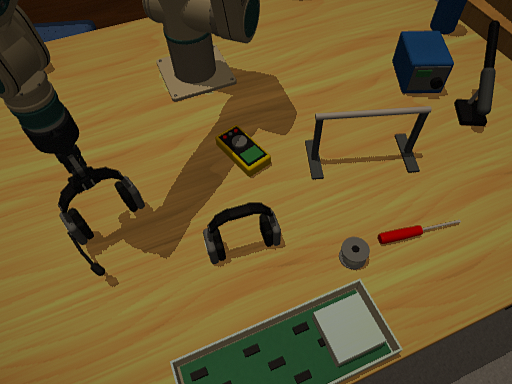

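View pics/wrist3.png

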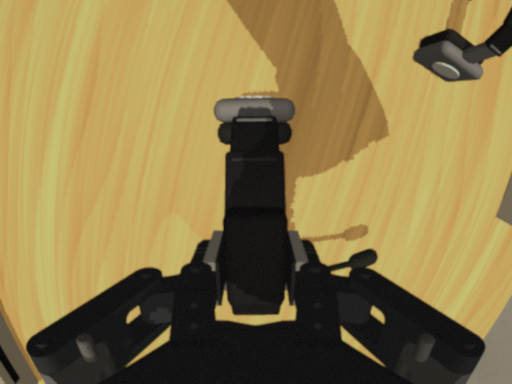

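Held and level, the headset has lifted off the table. I'll raise it clear and carry it over.

apply_moves(rows=[[[-0.05,0,0],[0,0,0],1],[[-0.12,0,0],[0,0,0],1],[[-0.22,0,0],[0,0,0],1],[[-0.34,0,0],[0,0,0],1],[[-0.46,0,0],[0,0,0],1],[[-0.58,0,0],[0,0,0],1],[[-0.7,0,0],[0,0,0],1],[[-0.82,0,0],[0,0,0],1],[[-0.92,0,0],[0,0,0],1],[[-1.0,0,0],[0,0,0],1]])

```text
clock: 5.3
tool_pos: [0.4577, -0.3453, 0.2992]
eef_rot: [1.0, 1.326, -1.0]
contact_force: [0.1, 0.8, -0.9]
gripper_width: 0.0295
```

apply_moves(rows=[[[-0.05,0,-0.02],[0,0,0],1],[[-0.12,0.02,-0.06],[0,0,0],1],[[-0.2,0.05,-0.14],[0,0,0],1],[[-0.28,0.1,-0.24],[0,0,0],1],[[-0.36,0.15,-0.36],[0,0,0],1],[[-0.43,0.2,-0.48],[0,0,0],1],[[-0.48,0.25,-0.6],[0,0,0],1],[[-0.5,0.29,-0.72],[0,0,0],1],[[-0.5,0.33,-0.83],[0,0,0],1],[[-0.5,0.36,-0.92],[0,0,0],1],[[-0.5,0.38,-0.97],[0,0,0],1],[[-0.5,0.38,-1.0],[0,0,0],1]])

```text
clock: 6.3
tool_pos: [0.4677, -0.2155, 0.3561]
eef_rot: [0.999, 1.33, -0.999]
contact_force: [-0.3, 0.4, -1.5]
gripper_width: 0.0293
```

apply_moves(rows=[[[0,0.02,-0.04],[0,0,0],1],[[0,0.04,-0.12],[0,0,0],1],[[0,0.08,-0.22],[0,0,0],1],[[0,0.13,-0.34],[0,0,0],1],[[0,0.18,-0.47],[0,0,0],1],[[0,0.23,-0.6],[0,0,0],1],[[0,0.28,-0.73],[0,0,0],1],[[0,0.32,-0.84],[0,0,0],1],[[0,0.35,-0.92],[0,0,0],1],[[0,0.37,-0.97],[0,0,0],1],[[0,0.38,-1.0],[0,0,0],1]])

```text
clock: 7.22
tool_pos: [0.4785, -0.0881, 0.3567]
eef_rot: [1.0, 1.329, -1.0]
contact_force: [-1.1, 0.1, -1.5]
gripper_width: 0.0295
```

apply_moves(rows=[[[0,0.02,-0.04],[0,0,0],1],[[0,0.04,-0.12],[0,0,0],1],[[0,0.08,-0.22],[0,0,0],1],[[0,0.13,-0.34],[0,0,0],1],[[0,0.18,-0.47],[0,0,0],1],[[0,0.23,-0.6],[0,0,0],1],[[0,0.28,-0.73],[0,0,0],1],[[0,0.32,-0.84],[0,0,0],1],[[0,0.35,-0.92],[0,0,0],1],[[0,0.37,-0.97],[0,0,0],1],[[0,0.38,-1.0],[0,0,0],1]])

```text
clock: 8.13
tool_pos: [0.4891, 0.0396, 0.3567]
eef_rot: [1.0, 1.329, -1.0]
contact_force: [0.5, -0.0, -2.3]
gripper_width: 0.0294
```

apply_moves(rows=[[[0,0.02,-0.04],[-0.01,0,0],1],[[0,0.04,-0.12],[-0.03,0,0],1],[[0,0.08,-0.22],[-0.05,0,0],1],[[0,0.13,-0.34],[-0.075,0,0],1],[[0,0.18,-0.47],[-0.1,0,0],1],[[0,0.23,-0.6],[-0.125,0,0],1],[[0,0.28,-0.73],[-0.15,0,0],1],[[0,0.32,-0.84],[-0.175,0,0],1],[[0,0.35,-0.92],[-0.2,0,0],1],[[0,0.37,-0.97],[-0.225,0,0],1],[[0,0.38,-1.0],[-0.25,0,0],1],[[0,0.38,-1.0],[-0.275,0,0],1],[[0,0.38,-1.0],[-0.295,0,0],1],[[0,0.38,-1.0],[-0.307,0,0],1],[[0,0.38,-1.0],[-0.307,0,0],1]])

```text
clock: 9.38
tool_pos: [0.4999, 0.1666, 0.3566]
eef_rot: [0.255, 1.556, -0.255]
contact_force: [0.5, 0.5, -2.0]
gripper_width: 0.0295
```

```bash
python3 - <<'E'
from h import *
rel([.509,.294,.36],71.2)
E
```

```text
t 9.38 tcp [0.4999 0.1666 0.3566] yaw 71.37 xax [-1.e-04 -2.e-04 -1.e+00] w 0.0295 q [ 0.199  0.061 -0.023  1.487 -0.     0.524] F [ 0.5  0.5 -2. ]
shift [-0.0282  1.0301 -0.2671] turns [ 0.001  -0.      0.0001] [-9.99e-01 -1.00e-04 -0.00e+00]
M [[-0.0, 0.319, 0.948], [-0.0, 0.948, -0.319], [-1.0, -0.0, -0.0]]
```

apply_moves(rows=[[[0,0.04,-0.02],[0,0,0],1],[[0,0.12,-0.04],[0,0,0],1],[[0,0.22,-0.07],[0,0,0],1],[[0,0.34,-0.1],[0,0,0],1],[[0,0.47,-0.13],[0,0,0],1],[[0,0.6,-0.16],[0,0,0],1],[[0,0.73,-0.19],[0,0,0],1],[[0,0.84,-0.22],[0,0,0],1],[[0,0.92,-0.25],[0,0,0],1],[[0,0.97,-0.26],[0,0,0],1],[[0,1.0,-0.27],[0,0,0],1],[[0,1.0,-0.27],[0,0,0],1]])

```text
clock: 10.38
tool_pos: [0.5074, 0.2916, 0.3566]
eef_rot: [0.255, 1.556, -0.255]
contact_force: [-0.5, -0.6, -2.8]
gripper_width: 0.0297
```

```bash
python3 - <<'E'
from h import *
rel([.509,.294,.175],71.2)
for n in("scene","wrist","top"):
    s=get_state();r=read_camera(n);cv2.imwrite(f"pics/{n}4.png",r["pixels"][:,:,::-1]);np.savez(f"{n}4.npz",**r)
E
```

```text
t 10.38 tcp [0.5074 0.2916 0.3566] yaw 71.36 xax [-2.e-04 -1.e-04 -1.e+00] w 0.0297 q [ 0.411  0.168  0.098  1.5   -0.     0.737] F [-0.5 -0.6 -2.8]
shift [1.5132 0.0231 0.0066] turns [ 0.0009 -0.      0.    ] [-9.991e-01 -1.000e-04 -1.000e-04]
M [[-0.0, 0.32, 0.948], [-0.0, 0.948, -0.32], [-1.0, -0.0, -0.0]]
```

View pics/scene4.png

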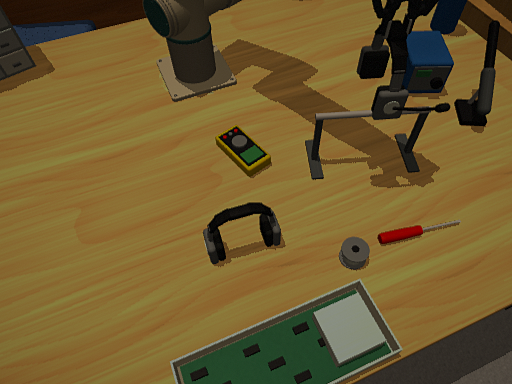

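View pics/wrist4.png

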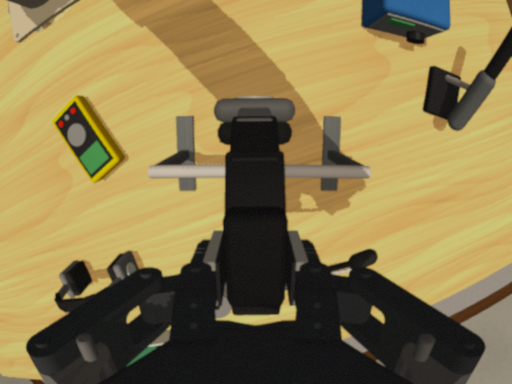

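The scene view shows the headset hanging level above the bar. In the wrist view the bar runs horizontally from (150,172) to (368,172), with its middle near the band's column. Next I'll measure the bar and the held block through the wrist depth.

```bash
python3 - <<'E'
from h import *
s=get_state();r=dict(np.load("wrist4.npz"));Q,W=wcloud(r,s)
z=W[...,2]
m=np.zeros(z.shape,bool);m[155:185,140:225]=1;m[155:185,288:380]=1
k=m&(z>.155)&(z<.18);P=W[k];q=Q[k]
c=P[:,:2].mean(0);v=np.linalg.svd(P[:,:2]-c,full_matrices=False)[2][0];t=(P[:,:2]-c)@v
print("bar",k.sum(),np.percentile(z[k],[50,98]).round(4),"mid",(c+v*np.mean([t.min(),t.max()])).round(4),np.ptp(t).round(3),"dir",np.degrees(np.arctan2(v[1],v[0])).round(2),"tool y",np.percentile(q[:,1],[0,100]).round(4),"tool z",np.percentile(q[:,2],[2,50,98]).round(4))
m[:]=0;m[110:320,215:300]=1
k=m&(z>.368)&(z<.41);q=Q[k];print("block",k.sum(),np.percentile(z[k],[5,50,95]).round(4),"y",np.percentile(q[:,1],[2,98]).round(4),"z",np.percentile(q[:,2],[2,98]).round(4))
# top tilt: plane fit
A=np.c_[q[:,1:],np.ones(len(q))];print("slope",np.linalg.lstsq(A,q[:,0],rcond=None)[0].round(4))
E
```

```text
bar 1998 [0.1643 0.1665] mid [0.5072 0.296 ] 0.269 dir 71.34 tool y [-0.1295  0.1399] tool z [-0.0084 -0.0022  0.0056]
block 7467 [0.3734 0.3769 0.3952] y [-0.0163  0.0172] z [-0.0247  0.0235]
slope [-0.0506 -0.0455 -0.0222]
```

View pics/top4.png

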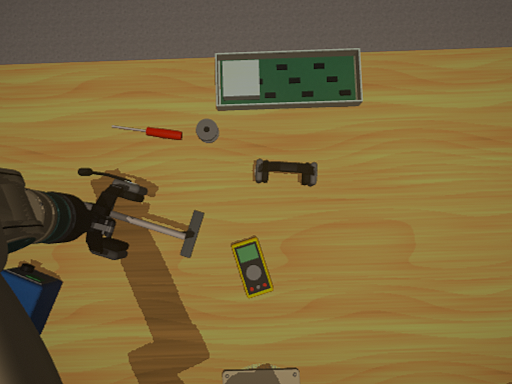

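Bar and held band agree within 2 mm. I expect contact at a TCP height of about 0.171. Lowering now.

apply_moves(rows=[[[0.03,0.01,0],[0,0,0],1],[[0.1,0.02,0],[0,0,0],1],[[0.19,0.03,0],[0,0,0],1],[[0.29,0.03,0],[0,0,0],1],[[0.39,0.03,0],[0,0,0],1],[[0.49,0.03,0],[0,0,0],1],[[0.59,0.03,0],[0,0,0],1],[[0.69,0.03,0],[0,0,0],1],[[0.79,0.03,0],[0,0,0],1],[[0.88,0.03,0],[0,0,0],1],[[0.95,0.03,0],[0,0,0],1],[[1.0,0.03,0],[0,0,0],1],[[1.0,0.03,0],[0,0,0],1]])

```text
clock: 11.62
tool_pos: [0.5077, 0.294, 0.2349]
eef_rot: [0.255, 1.558, -0.257]
contact_force: [-0.4, 0.0, -1.2]
gripper_width: 0.0292
```

apply_moves(rows=[[[0.04,0,0],[0,0,0],1],[[0.1,0,0],[0,0,0],1],[[0.17,0,0],[0,0,0],1],[[0.24,0,0],[0,0,0],1],[[0.31,0,0],[0,0,0],1],[[0.37,0,0],[0,0,0],1],[[0.42,0,0],[0,0,0],1],[[0.45,0,0],[0,0,0],1],[[0.47,0,0],[0,0,0],1],[[0.48,0,0],[0,0,0],1],[[0.48,0,0],[0,0,0],1]])

```text
clock: 12.53
tool_pos: [0.5086, 0.2944, 0.179]
eef_rot: [0.256, 1.556, -0.256]
contact_force: [0.6, -0.5, -1.9]
gripper_width: 0.0292
```

```bash
python3 - <<'E'
from h import *
rel([.509,.294,.170],71.2)
for n in("scene","wrist"):
    s=get_state();r=read_camera(n);cv2.imwrite(f"pics/{n}5.png",r["pixels"][:,:,::-1]);np.savez(f"{n}5.npz",**r)
E
```

```text
t 12.53 tcp [0.5086 0.2944 0.179 ] yaw 71.32 xax [ 0. -0. -1.] w 0.0292 q [ 0.415  0.243 -0.183  1.145 -0.     0.741] F [ 0.6 -0.5 -1.9]
shift [ 0.0754 -0.002   0.0038] turns [0.0006 0.     0.    ] [-0.9994 -0.      0.    ]
M [[0.0, 0.32, 0.947], [-0.0, 0.947, -0.32], [-1.0, -0.0, 0.0]]
```

View pics/scene5.png

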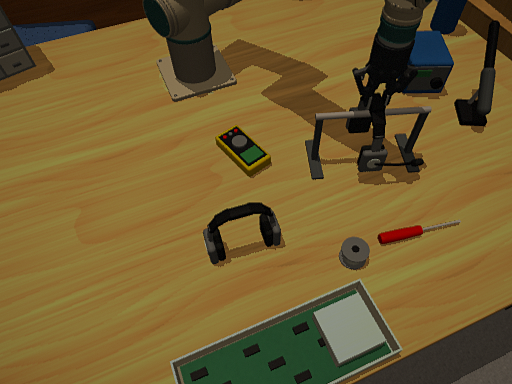

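View pics/wrist5.png

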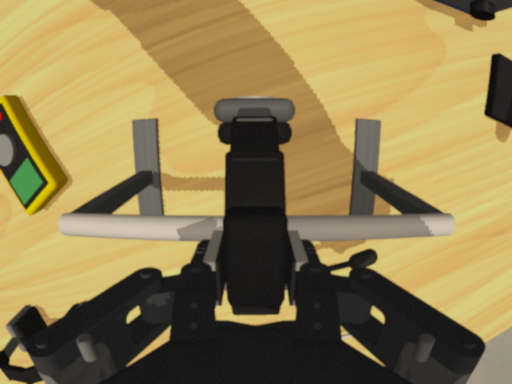

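Straddling cleanly, with the cups on either side and the mic clear of the post. I'll recheck the lateral alignment, then touch down in 1 mm steps.

```bash
python3 - <<'E'
from h import *
s=get_state();r=dict(np.load("wrist5.npz"));Q,W=wcloud(r,s)
z=W[...,2]
m=np.zeros(z.shape,bool);m[205:245,55:200]=1;m[205:245,310:460]=1
k=m&(z>.157)&(z<.18);q=Q[k]
print("bar",k.sum(),np.percentile(z[k],[50,98]).round(4),"tool y",np.percentile(q[:,1],[0,100]).round(4))
top=k&(z>np.percentile(z[k],70));print("z of top strip",np.median(Q[top][:,2]).round(4), "range",np.percentile(q[:,2],[2,98]).round(4))
m[:]=0;m[205:315,225:285]=1;k=m&(z>.19)&(z<.22);q=Q[k];print("block top",np.median(z[k]).round(4),"toolz",np.percentile(q[:,2],[2,98]).round(4), "y",np.percentile(q[:,1],[2,98]).round(4))
E
```

```text
bar 6732 [0.1643 0.1663] tool y [-0.1337  0.1365]
z of top strip -0.0013 range [-0.0088  0.0051]
block top 0.1996 toolz [-0.0248  0.0241] y [-0.0137  0.0132]
```

apply_moves(rows=[[[0.01,0,0],[0,0,0],1],[[0.02,0,0],[0,0,0],1],[[0.03,0,0],[0,0,0],1],[[0.04,0,0],[0,0,0],1],[[0.05,0,0],[0,0,0],1],[[0.05,0,0],[0,0,0],1]])

```text
clock: 13.13
tool_pos: [0.5084, 0.2943, 0.1727]
eef_rot: [0.256, 1.556, -0.256]
contact_force: [-0.2, 0.3, -1.4]
gripper_width: 0.0296
```

apply_moves(rows=[[[0.005,0,0],[0,0,0],1],[[0.01,0,0],[0,0,0],1],[[0.015,0,0],[0,0,0],1],[[0.015,0,0],[0,0,0],1]])

```text
clock: 13.47
tool_pos: [0.5087, 0.2944, 0.1713]
eef_rot: [0.256, 1.556, -0.256]
contact_force: [-0.1, -1.0, -2.1]
gripper_width: 0.0293
```

apply_moves(rows=[[[0.005,0,0],[0,0,0],1],[[0.01,0,0],[0,0,0],1],[[0.01,0,0],[0,0,0],1]])

```text
clock: 13.72
tool_pos: [0.5087, 0.2944, 0.1711]
eef_rot: [0.256, 1.555, -0.256]
contact_force: [-2.0, -1.0, 4.5]
gripper_width: 0.0294
```

Contact: the vertical force went from −2 to +4.5 N at the expected height. I'll release gradually and then withdraw straight up.

apply_moves(rows=[[[0,0,0],[0,0,0],1],[[0,0,0],[0,0,0],0.6],[[0,0,0],[0,0,0],0.55],[[0,0,0],[0,0,0],0.5],[[0,0,0],[0,0,0],0.4],[[0,0,0],[0,0,0],0.3],[[0,0,0],[0,0,0],0.2],[[0,0,0],[0,0,0],0.1],[[0,0,0],[0,0,0],0],[[0,0,0],[0,0,0],0],[[0,0,0],[0,0,0],0],[[0,0,0],[0,0,0],0]])

```text
clock: 14.72
tool_pos: [0.5086, 0.2944, 0.1701]
eef_rot: [0.256, 1.556, -0.256]
contact_force: [0.5, -1.0, -0.5]
gripper_width: 0.0855
```

```bash
python3 - <<'E'
from h import *
rel([.509,.294,.30],71.2)
for n in("scene","wrist"):
    s=get_state();r=read_camera(n);cv2.imwrite(f"pics/{n}6.png",r["pixels"][:,:,::-1])
E
```

```text
t 14.72 tcp [0.5086 0.2944 0.1701] yaw 71.32 xax [ 1.e-04  1.e-04 -1.e+00] w 0.0855 q [ 0.415  0.249 -0.194  1.127  0.     0.741] F [ 0.5 -1.  -0.5]
shift [-1.0821 -0.0022  0.0041] turns [ 0.0007  0.     -0.    ] [-0.9993  0.      0.    ]
M [[0.0, 0.32, 0.947], [0.0, 0.947, -0.32], [-1.0, 0.0, 0.0]]
```

View pics/wrist6.png

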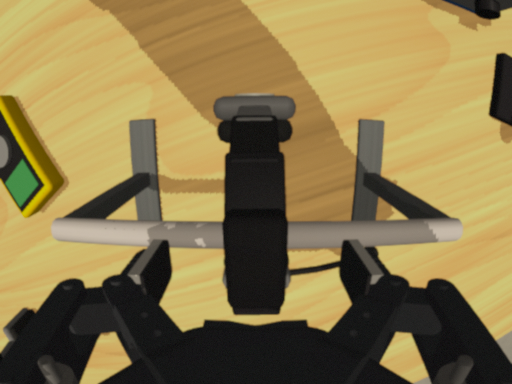

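View pics/scene6.png

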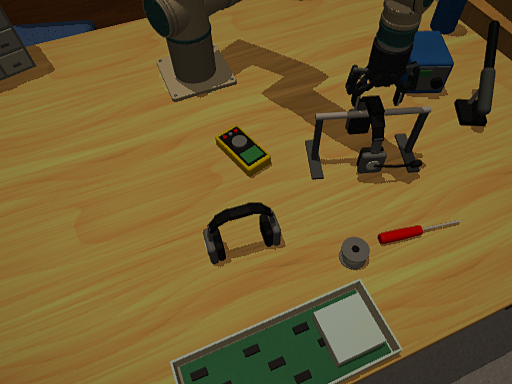

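The band rests centred on the bar with the fingers fully open and clear on both sides. Withdrawing straight up.

apply_moves(rows=[[[-0.04,0,0],[0,0,0],0],[[-0.1,0,0],[0,0,0],0],[[-0.2,0,0],[0,0,0],0],[[-0.35,0,0],[0,0,0],0],[[-0.5,0,0],[0,0,0],0],[[-0.65,0,0],[0,0,0],0],[[-0.8,0,0],[0,0,0],0],[[-0.9,0,0],[0,0,0],0],[[-1.0,0,0],[0,0,0],0],[[-1.0,0,0],[0,0,0],0],[[-1.0,0,0],[0,0,0],0],[[-1.0,0,0],[0,0,0],0]])

```text
clock: 15.82
tool_pos: [0.5081, 0.2942, 0.2892]
eef_rot: [0.255, 1.557, -0.257]
contact_force: [0.8, -0.2, 0.2]
gripper_width: 0.0851
```

apply_moves(rows=[[[0,0,0],[0,0,0],0],[[0,0,0],[0,0,0],0],[[0,0,0],[0,0,0],0],[[0,0,0],[0,0,0],0],[[0,0,0],[0,0,0],0],[[0,0,0],[0,0,0],0],[[0,0,0],[0,0,0],0],[[0,0,0],[0,0,0],0],[[0,0,0],[0,0,0],0],[[0,0,0],[0,0,0],0],[[0,0,0],[0,0,0],0],[[0,0,0],[0,0,0],0]])

```text
clock: 16.82
tool_pos: [0.5086, 0.2944, 0.2901]
eef_rot: [0.256, 1.556, -0.256]
contact_force: [-0.1, 1.0, -0.3]
gripper_width: 0.0857
```

```bash
python3 - <<'E'
from h import *
rel([.509,.294,.30],71.2)
s=get_state()
r=read_camera("wrist");Q,W=wcloud(r,s);cv2.imwrite("pics/wrist7.png",r["pixels"][:,:,::-1])
z=W[...,2];m=np.zeros(z.shape,bool);m[90:330,205:310]=1
k=m&(z>.18)&(z<.22);q=Q[k];w=W[k];print("block top",np.median(z[k]),"ctr",w.mean(0).round(4),"y",np.percentile(q[:,1],[2,98]).round(4),"z",np.percentile(q[:,2],[2,98]).round(4))
A=np.c_[q[:,1:],np.ones(len(q))];c=np.linalg.lstsq(A,q[:,0],rcond=None)[0];print("tilt deg",np.degrees(c[:2]).round(1))
v=np.linalg.svd(w[:,:2]-w[:,:2].mean(0),full_matrices=False)[2][0];print("band dir",np.degrees(np.arctan2(v[1],v[0])).round(1))
a=read_camera("scene");cv2.imwrite("pics/scene7.png",a["pixels"][:,:,::-1])
for _ in range(4): r=read_camera("scene")
d=cv2.absdiff(a["pixels"],r["pixels"]).max(2)[90:180,300:440];print("motion px",(d>30).sum(),d.max())
P=cloud(r)[195:268,195:285].reshape(-1,3);P=P[(P[:,2]>.14)&(P[:,2]<.17)];print("hp",P.mean(0).round(4))
E
```

```text
t 16.82 tcp [0.5086 0.2944 0.2901] yaw 71.32 xax [ 0.  0. -1.] w 0.0857 q [ 0.415  0.186 -0.018  1.367  0.     0.741] F [-0.1  1.  -0.3]
shift [-0.0822 -0.002   0.0041] turns [ 0.0006  0.     -0.    ] [-0.9994  0.      0.    ]
M [[0.0, 0.32, 0.947], [0.0, 0.947, -0.32], [-1.0, 0.0, 0.0]]
block top 0.19103363881757834 ctr [0.5077 0.295  0.1907] y [-0.014   0.0145] z [-0.0244  0.0254]
tilt deg [ 0.1 -0.6]
band dir -18.6
motion px 0 10
hp [ 0.6273 -0.0842  0.1468]
```

View pics/wrist7.png

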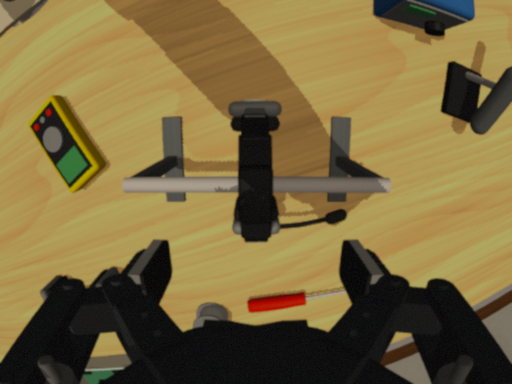

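View pics/scene7.png

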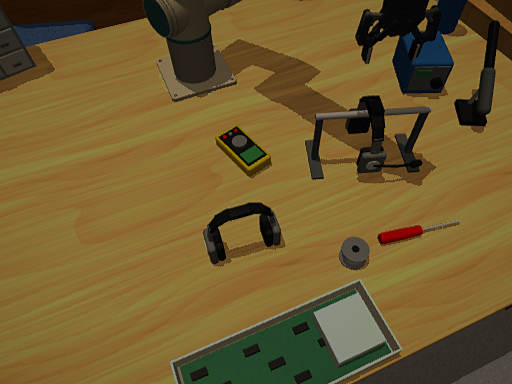

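Everything checks out: the headset is level, still, across the bar and near its middle, and the headphones haven't moved. Handing in.

```bash
python3 -c "
from workcell import *
print(job_done())"
```

```text
the job is handed in; nothing more can be done
None
```

The microphone headset is hanging on the bar and the job was handed in at about 17 s. I gripped it by the middle of the band at 25 N and lowered it until the force reading showed contact (−2 to +4.5 N). I then let go and backed the gripper about 120 mm straight up.

**Last checks:**
- **Position:** the top of the band is at 0.191 m, as expected for a band resting on the bar. Its centre is within about 2 mm of the bar's middle.
- **Attitude:** the tilt is under 1°, and the band crosses the bar at 90° to within about 0.1°.
- **Stillness:** there was no visible motion between the last camera frames, and the gripper is clear of everything.
- **Plain headphones:** they read within 1 mm of where they started.

No check failed. The only disagreement was 2–3 mm between the cameras on where the bar and headset were, and that is far inside the tolerances.

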